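# Shut and lock the parts drawers

## Robot

A 7-joint arm with a two-finger parallel gripper is mounted at the origin on the work surface; the furniture and walls round the work are solid. World frame = base frame: x ahead of the robot, y to its left, z up, the work surface at z = 0. Lengths are in mm, angles in degrees, forces in N, time in s.
With the tool pointing down it reaches from about 350 to 900 mm from the base axis. Payload 7.2 kg.
Tool frame: the origin (TCP) lies on the centre line of the jaws, within the pads' length; the fingertips stand 22 mm ahead of it and the grasp point (between the pads) lies 3 mm ahead of it (manip.nose_length is the distance from the TCP to the fingertips, in mm); z points along the fingers, y is the direction in which the jaws open and shut (so a half turn about z gives the same grasp; the last joint's range is limited). The gripper opens to 88 mm and grips with 3 to 60 N. Pads are 20 mm wide; open, the fingers measure 115 mm over their backs; the gripper's body (75 mm by 178 mm) begins 61 mm behind the grasp point.
Start: joints at [59.462, 23.554, -0.728, 91.456, 0.321, 64.991, -4.71], TCP at [280.142, -558.703, 244.653] pointing down, gripper open.
Joint ranges: [-169.25, 169.25], [-16.82, 113.86], [-84.01, 82.57], [7.8, 145.47], [-59.2, 239.2], [7.22, 106.19], [-163.78, 163.78]. Speed limits (degrees/s): [136.94, 136.94, 172.46, 172.46, 180, 180, 180].

## Interface

Orientations are given as a 3x3 rotation matrix whose columns are the frame's x, y, z axes.
In Python, from station import monitor, cams, manip gives the robot as it stands.
- The arm moves only by the tool arm_command, never from a script. Its argument "targets" is a list that holds one entry, the list of rows, each a list of 7 numbers: the shift along the tool's x, y, z in m, then the turn, a rotation vector about the tool's x, y, z in rad, then the gripper's target within -1 to 1 (shut at 1, half-way at 0, fully open at -1). A call has 1 to 12 rows; each row is the pose to reach, as a shift and turn from the pose commanded when the call began, along the tool's axes at that moment; what a row does not reach only later rows make up. A row lasts 1/12 s, in which the tool goes at most 41.7 mm and 7.16 degrees, less where a joint would pass 70% of its speed; a pose out of reach is approached as far as the arm can. A call with a gripper value outside its range is refused whole. The fingers move at their own pace and stop on an object; "grip_force" is the grip in N (left out, the last holds). Time passes only in rows, so rows that repeat a pose let the fingers close. It gives the time, the measured TCP pose, the force and the opening at its end, in the units of the state.
- monitor.get_obs(): the state, without advancing time (a new reading comes with each control period).
- cams.camera(name): name is "scene" or "top"; returns a dict with "frame" (480x640x3 uint8, blue, green, red), "range_z" (480x640 float32, mm along the optical axis (not along the pixel's ray), 0 where there is no reading), "K" (3x3 intrinsics, pixels), "dist_coeffs" ([k1, k2, p1, p2, k3] as OpenCV has them; the pictures are not rectified), "R" (3x3) and "t" (3): a world point X has camera coordinates R X + t. Camera axes: x right, y down, z forward; pixel columns grow to the right and rows downward; lengths in mm; the calibration is good to about 2 mm. A picture is of the moment at which its call begins.
- manip.job_done(): hands the job in, once; it reports no verdict.
Trained networks look in a picture, given as the dict that the camera call returned (one of the last four; its "shot" number tells which), for a name from the list of things; names that differ only in an ending like _2 or _b are one class to them, and where a whole thing is asked for, a point or a joint stands for the part that bears it (a point fixed in the world has none). Each returns a list of dicts, best first, with "p" (0 to 1); they miss things now and then, are a little off and sometimes report something else, mostly with a low value. They report only what shows in the picture. A call takes as long as a camera call.
- cams.cut_out(picture, query): "mask" (480x640 bool, what is visible of it) and "bbox" ([left, top, right, bottom] in pixels, round what is visible of it).
The state is a dict: "clock": time; "joints": joint angles; "qd": joint speeds; "joint_efforts": joint torques, N m; "eef_pos": TCP position; "tool_rot": TCP orientation; "ft_force": force on the tool from outside, world axes, zero at the start; "torque": the same for the moment, N m; "grip_width": finger opening in mm.
Only numpy, scipy, OpenCV 4.12 (cv2) and the standard library are available. Lean on these libraries where they do the work, as an engineer would, in place of code of your own. Each camera call takes 0.05 s, during which the arm holds its last target. There are 200 camera calls.

## Task

Two small drawers of the grey parts cabinet have been left open. With the fingertips push both drawers fully home, and only when both are in, push the orange lug on top of the cabinet sideways to its far end stop, towards the blue drawer's side, so that the dark steel locking bar covers the edges of both drawers. Nothing needs to be grasped or lifted: leave the tip cleaner and the brush on the cabinet and all the other things on the bench where they are.

Things in the scene. Friction and masses are not known exactly. Their poses are not given: they have to be found in the camera images.
- unit: Low grey parts cabinet fixed to the bench, 130 (x) x 206 (y) x 62 mm high. Origin: centre of its underside, on the bench. Its front (x = -65) faces its own -x, to the robot, yaw within 0.3 rad; +y is to the robot's left. Locking bar on the top's front edge; fixed guide rail behind it, 70 mm above the bench; fixed straps, 8 mm wide, 71 mm above the bench, cross the bar at y = -66 and +62.
- drawer_left (a joint): Opening of the blue-fronted drawer (robot's left, cabinet y = +47 mm, with steel nuts in it), in m: 0 = fully home, front flush with the cabinet; grows as it comes out along the cabinet's -x, 0.09 at most. Slides with about 1.5 N of friction and stays where it is left.
- drawer_right (a joint): Opening of the green-fronted drawer (robot's right, cabinet y = -47 mm, with brass standoffs in it), in m: 0 = fully home, as for drawer_left.
- drawer_left_face (a point): Centre of the flat front of the blue drawer's black pull, 28 mm above the bench: a block 30 mm wide, 12 mm high, 12 mm out from the drawer front. The front is 74 mm wide, 7 to 55 mm above the bench, and may be pushed too. The point moves with the drawer; axes as the cabinet's; pushing along +x shuts it. With the drawer home: cabinet x = -77, y = +47 mm.
- drawer_right_face (a point): The same point on the green drawer's pull; with the drawer home at cabinet x = -77, y = -47 mm.
- lock_bar (a joint): Travel of the dark steel locking bar in m: 0 = unlocked, 0.03 = locked at its end stop; starts at 0 to 0.006. Slides to the cabinet's +y (robot's left), friction 1.5 N, stays where left. Its two tabs, 14 mm wide, hang 5 to 10 mm before the cabinet's face, 42 to 68 mm above the bench, at y = -94 and 0 at travel 0 (before the uprights); locked, they cover the right-hand edge of each drawer.
- lock_lug (a point): Centre of the orange lug on the locking bar, a block 18 (cabinet x) x 20 (cabinet y) x 30 mm tall, 68 to 98 mm above the bench; bare bar (top 68 mm) on both sides of it. Moves with the bar, axes as the cabinet's; at travel 0: cabinet x = -61, y = 0 mm.
- cleaner: Black round cup of brass wool, 64 x 64 x 37 mm, standing on the cabinet's rear left, near its x = +28, y = +58 mm; origin: centre of its underside. Leave alone.
- marker: Marker pen, 126 x 11 x 13 mm, lying along the cabinet's depth about 130 mm left of its centre; origin: centre of its underside. Leave alone.
- brush: Thin flux brush, 133 x 14 x 10 mm, lying on the rear right of the cabinet's top, along its y, near its x = +25, y = -50 mm; origin: centre of its underside. Leave alone.
- spool: Blue solder spool, 74 x 62 x 76 mm, far right; origin: centre of its underside. Leave alone.
- bottle: Solvent bottle with black cap, 68 x 62 x 120 mm, on the left; origin: centre of its underside. Leave alone.
- board: Green circuit board, 110 x 135 x 28 mm, on the left; origin: centre of its underside. Leave alone.

How it is judged:
By the outcome, as a careful person would: the job done as asked, in the order asked, and still so for the second after the job is handed in, with the robot touching nothing.
It also fails if it takes over 51 s, if anything falls off the work surface, if the arm or the gripper's body presses on something with over 40 N, if the wrist force passes 120 N, or if a joint passes its speed limit or range.

## Working session

There is one attempt and no reset: what is moved stays moved. The work goes in short steps, Python scripts to look and compute and a tool call to move; the robot and the scene stay as the last step left them, time stands still between calls to the robot, and variables do not carry over. Pictures are saved under pics/ and viewed, about 8 in all and at most 12, crops included, and the job is handed in when it is done.

Besides the shell and the picture viewer there is one more tool, called after "Emit:" by a JSON object that holds its "fn" and its "kwargs", one argument or row to a line. arm_command: Moves the arm, as the interface text tells. Its arguments: {"type":"object","properties":{"targets":{"type":"array"},"grip_force":{"type":"number"}},"required":["targets"]}

```bash
mkdir -p pics; cat > h.py <<'E'
import numpy as np, cv2
from station import monitor, cams, manip
def world(p, m):
    v,u=np.nonzero(m&(p["range_z"]>0)); z=p["range_z"][v,u]
    n=cv2.undistortPoints(np.c_[u,v].astype(np.float64)[:,None],p["K"],np.array(p["dist_coeffs"]))[:,0]
    return (np.c_[n*z[:,None],z]-np.array(p["t"]))@np.array(p["R"])
E
python3 - <<'E'
from h import *
o=monitor.get_obs(); print(o["clock"],o["eef_pos"],np.round(o["tool_rot"],3).tolist(),o["ft_force"],manip.nose_length)
ims=[]
for n in("scene","top"):
    p=cams.camera(n); cv2.imwrite(f"pics/{n}0.png",p["frame"]); print(n,"cam at",-np.array(p["R"]).T@p["t"])
    for q in("unit","drawer_left_face","drawer_right_face","lock_lug"):
        r=cams.cut_out(p,q)
        for d in r[:2]:
            w=world(p,d["mask"]); print(q,round(d["p"],2),d["bbox"],len(w),np.round(np.median(w,0)) if len(w) else 0, np.round(np.percentile(w,[3,97],axis=0)).tolist() if len(w) else 0)
E
```

```text
0.0 [ 279.91464589 -558.2951366   243.81881695] [[0.894, 0.448, -0.001], [0.448, -0.894, 0.001], [-0.0, -0.002, -1.0]] [-0.5586732  -0.5650439  -0.77241606] 22.0
scene cam at [128.5732426  585.16152077 899.06323303]
unit 0.55 [276.5, 163.9, 377.4, 247.4] 4140 [565. -77.  61.] [[497.0, -189.0, 11.0], [669.0, 8.0, 73.0]]
drawer_left_face 0.7 [318.1, 210.9, 351.6, 245.5] 725 [534. -36.  30.] [[500.0, -75.0, 9.0], [570.0, -1.0, 56.0]]
drawer_right_face 0.68 [342.1, 194.4, 373.4, 219.6] 581 [ 519. -131.   31.] [[489.0, -169.0, 11.0], [551.0, -94.0, 56.0]]
lock_lug 0.56 [318.6, 183.8, 370.6, 223.6] 496 [548. -85.  69.] [[527.0, -179.0, 54.0], [568.0, -20.0, 99.0]]
top cam at [ 392.72452915   34.40441621 1538.16683726]
unit 0.72 [318.2, 187.3, 394.7, 260.8] 3578 [ 581. -103.   62.] [[504.0, -188.0, 8.0], [671.0, -1.0, 73.0]]
drawer_left_face 0.96 [324.1, 230.5, 347.8, 255.7] 385 [529. -34.  16.] [[504.0, -67.0, 5.0], [553.0, -3.0, 57.0]]
drawer_left_face 0.24 [189.1, 195.7, 205.7, 237.6] 707 [608. 364.   4.] [[557.0, 338.0, -3.0], [658.0, 390.0, 21.0]]
drawer_right_face 0.9 [353.1, 239.4, 376.5, 261.7] 347 [ 515. -126.   26.] [[493.0, -160.0, 5.0], [537.0, -94.0, 58.0]]
drawer_right_face 0.46 [171.9, 268.4, 200.7, 290.8] 628 [419. 367. 117.] [[392.0, 347.0, 6.0], [448.0, 403.0, 124.0]]
lock_lug 0.93 [324.1, 227.3, 387.6, 246.8] 576 [550. -94.  68.] [[530.0, -178.0, 51.0], [570.0, -15.0, 98.0]]
lock_lug 0.65 [329.2, 189.0, 349.7, 214.5] 401 [646. -50.  88.] [[618.0, -77.0, 64.0], [675.0, -23.0, 101.0]]
```

View pics/scene0.png

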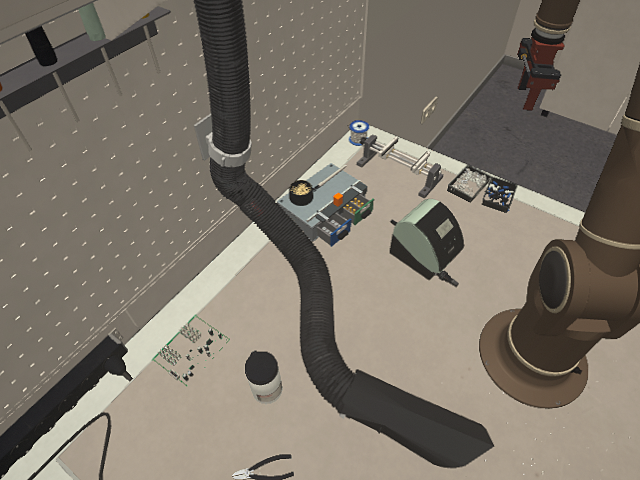

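View pics/top0.png

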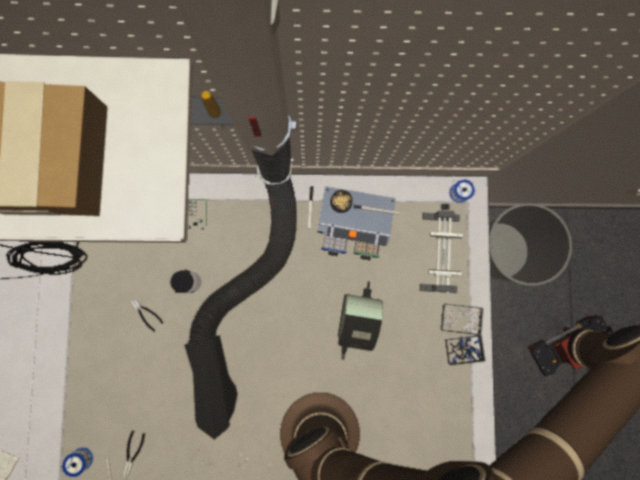

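The scene picture shows the cabinet at about (325,200), with the lug at (338,200), the blue drawer at (333,232) and the green one at (358,208). The top view has the lug at (352,234), the iron station in front at (362,322), the hose to the left at (285,220) and the jig to the right at (443,250). Next I'll fit the cabinet pose and check the obstacle heights.

```bash
cat > fit.py <<'E'
from h import *
from scipy.optimize import minimize
def lug(p):
    hsv=cv2.cvtColor(p["frame"],cv2.COLOR_BGR2HSV); m=cv2.inRange(hsv,(5,170,150),(16,255,255))>0
    w=world(p,m); return w[(w[:,2]>72)&(w[:,2]<105)&(abs(w[:,0]-560)<90)&(abs(w[:,1]+90)<100)]
if __name__=="__main__":
    A=[]
    for n in("scene","top"):
        p=cams.camera(n); l=lug(p); t=l[l[:,2]>93]
        print(n,"lug top",len(l),np.round(t.mean(0),1),np.round(np.ptp(t,axis=0)))
        W=world(p,np.ones((480,640),bool))
        r=W[(abs(W[:,0]-590)<130)&(abs(W[:,1]+95)<150)]
        s=r[(r[:,2]>59)&(r[:,2]<74)]
        c,sz,a=cv2.minAreaRect(s[:,:2].astype(np.float32)); print(n,"rect",np.round(c,1),np.round(sz,1),round(a,2))
        A.append(W)
    W=A[1]
    H=np.full((12,14),-1)
    for i in range(12):
        for j in range(14):
            k=W[(W[:,0]//50==i+4)&(W[:,1]//50==j-8)&(W[:,2]<1400)]
            if len(k): H[i,j]=np.percentile(k[:,2],98)
    print("cols y from -400 step50"); 
    for i in range(11,-1,-1): print(200+50*i,H[i])
    im=cv2.resize(p["frame"][170:280,290:420],None,fx=5,fy=5,interpolation=cv2.INTER_CUBIC); cv2.imwrite("pics/crop1.png",im)
E
python3 fit.py
```

```text
scene lug top 57 [554.  -82.6  98.4] [17. 20.  9.]
scene rect [ 589.1 -101.5] [221.4 181.6] 80.64
top lug top 41 [553.1 -80.8  97. ] [14. 17.  8.]
top rect [588.3 -98.6] [218.5 179. ] 80.76
cols y from -400 step50
750 [901 901 901 901 901 902 902 901 902 901  -1  -1 903 903]
700 [921 939 939 938 938 936 935 935 933 931  -1 915 924 922]
650 [  56    8    8   59   67   65   99   99   16 1079  342  618  783  784]
600 [  78   77   19   70   73   72  101  100   65 1148 1148 1059  784  784]
550 [ 83  85   8   9  73  72  99  75  68 178 186   9 784 784]
500 [ 80  66  10   9  73  73  96  68  40 144 149 110 783 784]
450 [ 84  84  67   8  51  52   8  28   8 115 128 124 799 800]
400 [ 82  82  20   9   9  44   8  10  10   8 116 126 130 122]
350 [ 39  69   9   8 134 143 147   9   8   9   8 115 132 135]
300 [ 25  26   8   9 150 153 154   8   9   9  10   8  14 133]
250 [ 27  24   8   9   8 147 141 108  10   8   8   9  10 132]
200 [710 697   8   8   8  92  80  10   8   8  10   8   9 134]
```

View pics/crop1.png

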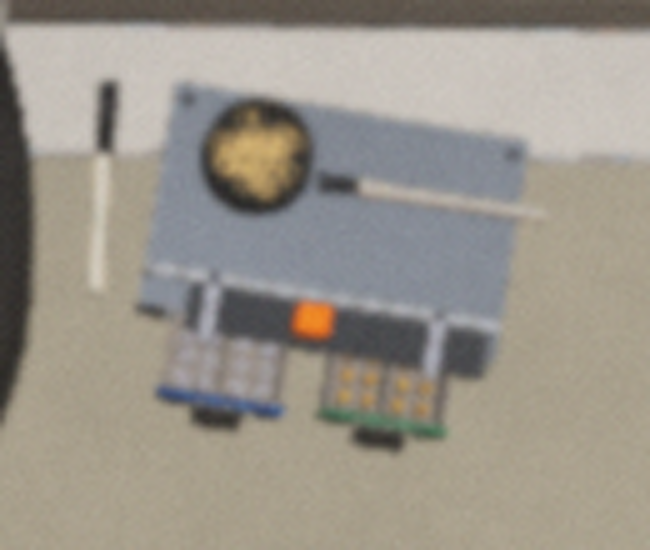

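The cabinet is at about (613, -95) with yaw about -9.3°, and the lug is at (553, -82). With the fingers open, they line up with both pulls, so one stroke can shut both drawers. First I'll move to a point in front of the cabinet, staying high.

Emit:
{"fn": "arm_command", "kwargs": {
  "targets": [
    [[0.03, -0.029, 0, 0, 0, 0.05, -1], [0.06, -0.057, 0, 0, 0, 0.1, -1], [0.09, -0.086, 0, 0, 0, 0.16, -1], [0.12, -0.115, 0, 0, 0, 0.21, -1], [0.15, -0.143, 0, 0, 0, 0.26, -1], [0.18, -0.172, 0, 0, 0, 0.31, -1], [0.21, -0.2, 0, 0, 0, 0.37, -1], [0.24, -0.229, 0, 0, 0, 0.42, -1], [0.27, -0.258, 0, 0, 0, 0.47, -1], [0.3, -0.286, 0, 0, 0, 0.52, -1], [0.33, -0.315, 0, 0, 0, 0.58, -1], [0.35, -0.335, 0, 0, 0, 0.627, -1]]
  ]
}}

```text
clock: 1.6
eef_pos: [443.8, -98.5, 245.2]
tool_rot: [[0.987, -0.162, 0.001], [-0.162, -0.987, 0.001], [0.001, -0.001, -1.0]]
ft_force: [-0.7, -0.7, -0.3]
grip_width: 87.8
```

```bash
cat > st.py <<'E'
from fit import *
O=np.array([613.2,-94.6]);th=np.radians(-9.3);R2=np.array([[np.cos(th),-np.sin(th)],[np.sin(th),np.cos(th)]])
cab=lambda w: np.c_[(w[:,:2]-O)@R2,w[:,2]]
def fronts(p):
    c=cab(world(p,np.ones((480,640),bool)))
    for n,y in(("L",47),("R",-47)):
        for lo,hi,h in((15,40,12),(44,58,28)):
            k=c[(abs(c[:,1]-y)<h)&(c[:,2]>lo)&(c[:,2]<hi)&(c[:,0]>-200)&(c[:,0]<-60)]
            if len(k): print(n,lo,hi,len(k),np.round(np.percentile(k[:,0],[2,10,50]),1))
    return c
if __name__=="__main__":
    for n in("scene","top"):
        p=cams.camera(n);print(n);c=fronts(p)
        k=c[(c[:,2]>60)&(c[:,2]<170)&(c[:,0]<-150)&(c[:,0]>-330)&(abs(c[:,1])<110)]
        if len(k): print("station max x",np.round(np.percentile(k[:,0],[90,99]),1))
    cv2.imwrite("pics/top2.png",p["frame"][130:370,200:520])
E
python3 st.py
```

```text
scene
L 15 40 142 [-123.9 -122.   -90.1]
L 44 58 73 [-113.5 -112.7 -111.1]
R 15 40 132 [-119.9 -118.   -84.8]
R 44 58 67 [-110.1 -108.9 -107.2]
station max x [-246.5 -229.2]
top
L 15 40 28 [-121.9 -109.   -93.7]
L 44 58 19 [-113.8 -113.3 -110.1]
station max x [-242.3 -228.4]
```

The pull fronts stand at cabinet x of about -124 (blue) and -120 (green), and the station's nearest point is at -229. I'll descend at cabinet x = -145.

Emit:
{"fn": "arm_command", "kwargs": {
  "targets": [
    [[0.011, -0.016, 0, 0, 0, 0, -1], [0.0215, -0.031, 0.015, 0, 0, 0, -1], [0.0215, -0.031, 0.035, 0, 0, 0, -1], [0.0215, -0.031, 0.055, 0, 0, 0, -1], [0.0215, -0.031, 0.075, 0, 0, 0, -1], [0.0215, -0.031, 0.095, 0, 0, 0, -1], [0.0215, -0.031, 0.115, 0, 0, 0, -1], [0.0215, -0.031, 0.135, 0, 0, 0, -1], [0.0215, -0.031, 0.15, 0, 0, 0, -1], [0.0215, -0.031, 0.16, 0, 0, 0, -1], [0.0215, -0.031, 0.16, 0, 0, 0, -1], [0.0215, -0.031, 0.16, 0, 0, 0, -1]]
  ]
}}

```text
clock: 2.7
eef_pos: [469.0, -75.7, 84.6]
tool_rot: [[0.987, -0.162, -0.001], [-0.162, -0.987, -0.0], [-0.001, 0.0, -1.0]]
ft_force: [-0.0, -0.1, 0.1]
grip_width: 88.0
```

```bash
python3 - <<'E'
from st import *
o=monitor.get_obs();print(o["eef_pos"],o["ft_force"],cab(np.array([o["eef_pos"]])))
p=cams.camera("top");cv2.imwrite("pics/a.png",cv2.resize(p["frame"][170:300,280:420],None,fx=4,fy=4,interpolation=2))
p=cams.camera("scene");cv2.imwrite("pics/b.png",cv2.resize(p["frame"][130:280,260:420],None,fx=4,fy=4,interpolation=2))
E
```

```text
[468.95552352 -75.66521845  84.64053082] [-0.03549177 -0.06836362  0.08830277] [[-145.40841923   -4.62456116   84.64053082]]
```

View pics/b.png

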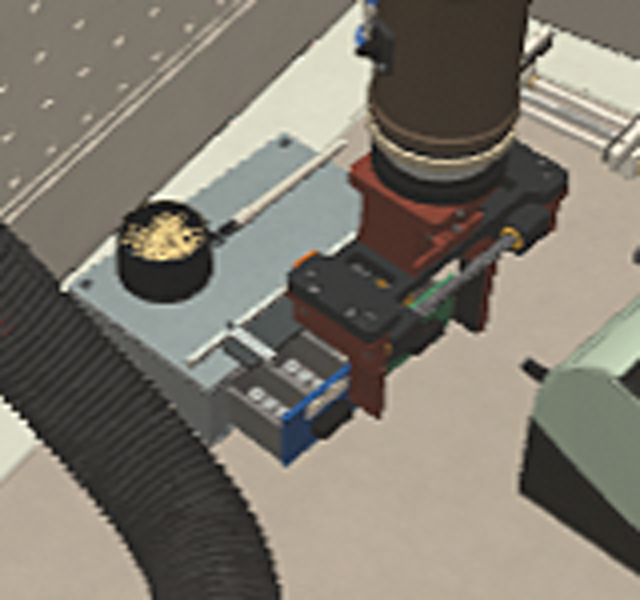

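The view shows the left finger just in front of the blue pull and slightly above it, with nothing touching. I'll shift 4.5 mm to the left, lower the tool and start pushing.

Emit:
{"fn": "arm_command", "kwargs": {
  "targets": [
    [[0, -0.0045, 0.012, 0, 0, 0, -1], [0, -0.0045, 0.024, 0, 0, 0, -1], [0, -0.0045, 0.036, 0, 0, 0, -1], [0, -0.0045, 0.036, 0, 0, 0, -1], [0.006, -0.0045, 0.036, 0, 0, 0, -1], [0.012, -0.0045, 0.036, 0, 0, 0, -1], [0.018, -0.0045, 0.036, 0, 0, 0, -1], [0.024, -0.0045, 0.036, 0, 0, 0, -1], [0.03, -0.0045, 0.036, 0, 0, 0, -1], [0.035, -0.0045, 0.036, 0, 0, 0, -1], [0.04, -0.0045, 0.036, 0, 0, 0, -1], [0.04, -0.0045, 0.036, 0, 0, 0, -1]]
  ]
}}

```text
clock: 3.8
eef_pos: [510.7, -77.5, 48.7]
tool_rot: [[0.987, -0.162, 0.001], [-0.162, -0.987, -0.0], [0.001, -0.0, -1.0]]
ft_force: [0.3, -0.1, -0.8]
grip_width: 87.6
```

```bash
python3 - <<'E'
from st import *
o=monitor.get_obs();print(o["eef_pos"],o["ft_force"],o["torque"],cab(np.array([o["eef_pos"]])))
for n in("scene","top"):
    p=cams.camera(n);print(n);fronts(p)
E
```

```text
[510.70754494 -77.47045537  48.70936531] [ 0.33822992 -0.09447184 -0.84720788] [ 0.07891301  0.03265966 -0.0517482 ] [[-103.91346503    0.34121667   48.70936531]]
scene
L 15 40 63 [-115.6 -113.5  -89.9]
L 44 58 71 [-115.8 -114.3  -81.2]
R 15 40 66 [-116.  -114.   -92.5]
R 44 58 70 [-115.3 -114.2  -81.6]
top
```

Emit:
{"fn": "arm_command", "kwargs": {
  "targets": [
    [[0.004, 0, 0, 0, 0, 0, -1], [0.008, 0, 0, 0, 0, 0, -1], [0.011, 0, 0, 0, 0, 0, -1], [0.013, 0, 0, 0, 0, 0, -1], [0.015, 0, 0, 0, 0, 0, -1], [0.016, 0, 0, 0, 0, 0, -1], [0.017, 0, 0, 0, 0, 0, -1], [0.017, 0, 0, 0, 0, 0, -1]]
  ]
}}

```text
clock: 4.57
eef_pos: [525.1, -79.8, 48.5]
tool_rot: [[0.987, -0.161, -0.002], [-0.161, -0.987, -0.0], [-0.002, 0.0, -1.0]]
ft_force: [-5.7, 0.3, 3.7]
grip_width: 88.0
```

Emit:
{"fn": "arm_command", "kwargs": {
  "targets": [
    [[0.001, 0, 0, 0, 0, 0, -1], [0.002, 0, 0, 0, 0, 0, -1], [0.003, 0, 0, 0, 0, 0, -1], [0.003, 0, 0, 0, 0, 0, -1]]
  ]
}}

```text
clock: 4.9
eef_pos: [525.4, -79.9, 48.1]
tool_rot: [[0.987, -0.16, -0.007], [-0.16, -0.987, 0.0], [-0.007, 0.001, -1.0]]
ft_force: [-14.5, 1.8, 10.3]
grip_width: 87.9
```

```bash
python3 - <<'E'
from st import *
o=monitor.get_obs();print(o["eef_pos"],o["ft_force"],o["torque"],cab(np.array([o["eef_pos"]])))
E
```

```text
[525.40050072 -79.87653641  48.11507146] [-14.50064157   1.8309701   10.26548253] [0.92035143 2.63050133 0.76573937] [[-89.02480574   0.34119964  48.11507146]]
```

The left stop is reached, and the moment says all the load is on the left finger. I'll turn the tool slightly so the right finger seats its drawer too.

Emit:
{"fn": "arm_command", "kwargs": {
  "targets": [
    [[0, 0, 0, 0, 0, -0.012, -1], [0, 0, 0, 0, 0, -0.024, -1], [0, 0, 0, 0, 0, -0.036, -1], [0, 0, 0, 0, 0, -0.05, -1], [0, 0, 0, 0, 0, -0.05, -1]]
  ]
}}

```text
clock: 5.32
eef_pos: [525.9, -80.6, 48.0]
tool_rot: [[0.994, -0.113, -0.006], [-0.113, -0.994, 0.0], [-0.006, 0.001, -1.0]]
ft_force: [-10.6, 1.0, 5.8]
grip_width: 87.9
```

```bash
python3 - <<'E'
from st import *
o=monitor.get_obs();print(o["eef_pos"],o["ft_force"],o["torque"],cab(np.array([o["eef_pos"]])),o["tool_rot"])
E
```

```text
[525.89295304 -80.56995842  48.03603408] [-10.64908542   0.97200465   5.75967985] [ 0.16442278  2.41986885 -0.53841974] [[-88.4267667   -0.26352566  48.03603408]] [[ 9.93623940e-01 -1.12574910e-01 -6.19316557e-03]
 [-1.12577050e-01 -9.93642998e-01  3.03315581e-06]
 [-6.15413706e-03  6.94194495e-04 -9.99980822e-01]]
```

Emit:
{"fn": "arm_command", "kwargs": {
  "targets": [
    [[-0.01, 0, 0, 0, 0, 0, -1], [-0.03, 0, 0, 0, 0, 0.02, -1], [-0.045, 0, -0.005, 0, 0, 0.05, -1], [-0.05, 0, -0.03, 0, 0, 0.05, -1], [-0.05, 0, -0.06, 0, 0, 0.05, -1], [-0.05, 0.035, -0.095, 0, 0, 0.05, -1], [-0.05, 0.07, -0.13, 0, 0, 0.05, 0], [-0.05, 0.11, -0.16, 0, 0, 0.05, 1], [-0.05, 0.15, -0.16, 0, 0, 0.05, 1], [-0.05, 0.19, -0.16, 0, 0, 0.05, 1], [-0.05, 0.23, -0.16, 0, 0, 0.05, 1], [-0.05, 0.23, -0.16, 0, 0, 0.05, 1]]
  ]
}}

```text
clock: 6.32
eef_pos: [452.3, -310.6, 209.8]
tool_rot: [[0.986, -0.168, 0.003], [-0.168, -0.986, -0.005], [0.004, 0.004, -1.0]]
ft_force: [-0.1, -0.1, -0.8]
grip_width: 51.7
```

```bash
python3 - <<'E'
from st import *
o=monitor.get_obs();print(o["eef_pos"],o["ft_force"],o["grip_width"])
I=[]
for n in("scene","top"):
    p=cams.camera(n);print(n);c=fronts(p);l=lug(p);t=l[l[:,2]>93];print("lug",len(t),cab(t).mean(0))
    # line fits: cabinet rear/top edges & drawer-front band, per y slice
    for z0,z1 in((58,74),(8,56)):
        s=c[(c[:,2]>z0)&(c[:,2]<z1)&(abs(c[:,1])<105)&(abs(c[:,0])<100)]
        print(z0,[(y,np.round(np.percentile(s[abs(s[:,1]-y)<9,0],[3,97]),1).tolist()) for y in range(-80,81,20) if (abs(s[:,1]-y)<9).sum()>5])
    b=(260,130,130,130) if n=="scene" else (305,165,100,100)
    I.append(cv2.resize(p["frame"][b[1]:b[1]+b[3],b[0]:b[0]+b[2]],(400,400),interpolation=2))
cv2.imwrite("pics/c.png",np.hstack(I))
E
```

```text
[ 452.29687276 -310.61405717  209.78897014] [-0.05816005 -0.09699426 -0.83982539] 51.69531930463584
scene
L 15 40 64 [-78.5 -77.9 -71.4]
L 44 58 35 [-68.3 -67.6 -66.4]
R 15 40 60 [-75.2 -74.6 -69.1]
R 44 58 16 [-65.2 -65.  -63.4]
lug 41 [-60.45679463   1.92781033  98.06143041]
58 [(-80, [-72.5, 60.4]), (-60, [-72.6, 62.1]), (-40, [-71.8, 60.9]), (-20, [-72.8, 61.9]), (0, [-73.3, 32.6]), (20, [-72.3, 9.6]), (40, [-72.9, 53.2]), (60, [-76.2, 61.0]), (80, [-61.4, 60.6])]
8 [(-80, [-70.0, -61.5]), (-60, [-75.3, -61.8]), (-40, [-74.7, -61.8]), (-20, [-64.9, -60.7]), (0, [-73.5, -62.3]), (20, [-74.0, -64.6]), (40, [-78.8, -65.3]), (60, [-77.1, -61.8]), (80, [-67.0, -62.1])]
top
L 15 40 25 [-79.3 -79.1 -76. ]
L 44 58 2 [-67.4 -67.2 -66.1]
R 15 40 18 [-76.3 -75.9 -73.9]
R 44 58 2 [-188.9 -188.7 -187.4]
lug 37 [-61.52960281   3.56933523  97.93400081]
58 [(-80, [-71.0, 60.9]), (-60, [-72.4, 60.6]), (-40, [-71.2, 60.3]), (-20, [-71.0, 60.9]), (0, [-71.9, 60.8]), (20, [-72.0, 60.6]), (40, [-72.8, 58.1]), (60, [-74.5, 61.9]), (80, [-63.1, 60.9])]
8 [(-80, [-98.0, 90.7]), (-60, [-96.4, 54.4]), (-40, [-95.3, 73.5]), (-20, [-96.7, 35.9]), (0, [-94.0, 70.1]), (20, [-87.5, 49.3]), (40, [-91.7, 77.1]), (60, [-79.2, 53.9]), (80, [-97.7, 53.9])]
```

View pics/c.png

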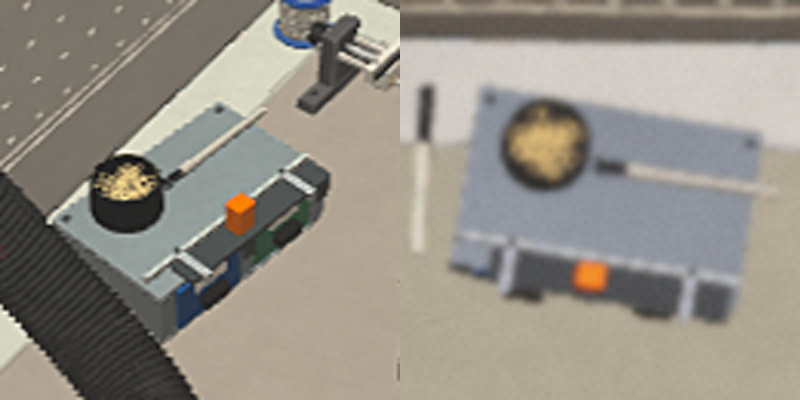

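The cabinet's rear edge confirms the yaw. Both cameras show the green drawer home, with its pull at about -75.5. The blue pull is about 3 mm proud at -78.5, probably because the wide left finger met the strap at y = 62. I'll push the blue drawer alone with the fingers shut at y = 42, clear of the strap.

Emit:
{"fn": "arm_command", "kwargs": {
  "targets": [
    [[0, -0.028, 0, 0, 0, 0, 1], [0, -0.056, 0, 0, 0, 0, 1], [0, -0.084, 0, 0, 0, 0, 1], [0, -0.112, 0, 0, 0, 0, 1], [0, -0.14, 0, 0, 0, 0, 1], [-0.001, -0.168, 0, 0, 0, -0.003, 1], [-0.002, -0.196, 0, 0, 0, -0.006, 1], [-0.003, -0.224, 0.02, 0, 0, -0.006, 1], [-0.003, -0.252, 0.04, 0, 0, -0.006, 1], [-0.003, -0.281, 0.065, 0, 0, -0.006, 1], [-0.003, -0.281, 0.09, 0, 0, -0.006, 1], [-0.003, -0.281, 0.1, 0, 0, -0.006, 1]]
  ]
}}

```text
clock: 7.42
eef_pos: [494.7, -22.1, 106.3]
tool_rot: [[0.989, -0.15, -0.002], [-0.15, -0.989, 0.001], [-0.002, -0.001, -1.0]]
ft_force: [-1.1, 0.2, -0.7]
grip_width: 0.6
```

```bash
python3 - <<'E'
from st import *
o=monitor.get_obs();print(o["eef_pos"],o["ft_force"],o["grip_width"],cab(np.array([o["eef_pos"]])),np.degrees(np.arctan2(o["tool_rot"][1][0],o["tool_rot"][0][0])))
E
```

```text
[494.66325159 -22.11127049 106.28781113] [-1.09946799  0.17733463 -0.73474966] 0.6002563506627756 [[-128.69312345   52.37992561  106.28781113]] -8.620799517951454
```

Emit:
{"fn": "arm_command", "kwargs": {
  "targets": [
    [[0, 0.005, 0.015, 0, 0, 0.005, 1], [0, 0.0105, 0.03, 0, 0, 0.011, 1], [0, 0.0105, 0.045, 0, 0, 0.011, 1], [0, 0.0105, 0.056, 0, 0, 0.011, 1], [0.01, 0.0105, 0.056, 0, 0, 0.011, 1], [0.02, 0.0105, 0.056, 0, 0, 0.011, 1], [0.03, 0.0105, 0.056, 0, 0, 0.011, 1], [0.036, 0.0105, 0.056, 0, 0, 0.011, 1], [0.038, 0.0105, 0.056, 0, 0, 0.011, 1], [0.04, 0.0105, 0.056, 0, 0, 0.011, 1], [0.042, 0.0105, 0.056, 0, 0, 0.011, 1], [0.042, 0.0105, 0.056, 0, 0, 0.011, 1]]
  ]
}}

```text
clock: 8.42
eef_pos: [534.3, -42.3, 52.5]
tool_rot: [[0.986, -0.166, -0.003], [-0.166, -0.986, -0.0], [-0.003, 0.001, -1.0]]
ft_force: [-5.9, 1.1, 4.6]
grip_width: 0.8
```

```bash
python3 - <<'E'
from st import *
o=monitor.get_obs();print(o["eef_pos"],o["ft_force"],o["torque"],cab(np.array([o["eef_pos"]])))
E
```

```text
[534.2674785  -42.28771002  52.53805302] [-5.8914232   1.07594223  4.61768581] [0.29151597 1.11269115 0.03166008] [[-86.348876    38.86888532  52.53805302]]
```

Emit:
{"fn": "arm_command", "kwargs": {
  "targets": [
    [[0.001, 0, 0, 0, 0, 0, 1], [0.002, 0, 0, 0, 0, 0, 1], [0.003, 0, 0, 0, 0, 0, 1], [0.004, 0, 0, 0, 0, 0, 1], [0.004, 0, 0, 0, 0, 0, 1]]
  ]
}}

```text
clock: 8.83
eef_pos: [534.6, -42.4, 52.0]
tool_rot: [[0.986, -0.166, -0.01], [-0.166, -0.986, -0.0], [-0.01, 0.002, -1.0]]
ft_force: [-14.7, 2.8, 11.1]
grip_width: 0.4
```

```bash
python3 - <<'E'
from st import *
o=monitor.get_obs();print(o["eef_pos"],o["ft_force"],o["torque"],cab(np.array([o["eef_pos"]])))
E
```

```text
[534.59427736 -42.44137666  52.0362604 ] [-14.7197245    2.7755976   11.08007435] [ 0.76174756  3.39876801 -0.02841555] [[-86.00153956  38.77005046  52.0362604 ]]
```

The blue drawer is at its stop with the finger front at -76, which matches the green one. I'll back off and check.

Emit:
{"fn": "arm_command", "kwargs": {
  "targets": [
    [[-0.01, 0, 0, 0, 0, 0, 1], [-0.03, 0, 0, 0, 0, 0, 1], [-0.045, 0, -0.01, 0, 0, 0, 1], [-0.045, 0.01, -0.04, 0, 0, 0, 1], [-0.045, 0.03, -0.075, 0, 0, 0, 1], [-0.045, 0.06, -0.1, 0, 0, 0, 1], [-0.04, 0.095, -0.12, 0, 0, 0, 1], [-0.03, 0.13, -0.12, 0, 0, 0, 1], [-0.02, 0.165, -0.12, 0, 0, 0, 1], [-0.01, 0.2, -0.12, 0, 0, 0, 1], [-0.01, 0.235, -0.12, 0, 0, 0, 1], [-0.01, 0.235, -0.12, 0, 0, 0, 1]]
  ]
}}

```text
clock: 9.83
eef_pos: [488.6, -281.5, 172.7]
tool_rot: [[0.985, -0.175, -0.0], [-0.175, -0.985, -0.004], [0.001, 0.004, -1.0]]
ft_force: [0.1, -0.8, -0.2]
grip_width: 0.4
```

```bash
cat > chk.py <<'E'
from st import *
import sys
o=monitor.get_obs();print(o["clock"],o["eef_pos"],o["ft_force"],cab(np.array([o["eef_pos"]])),np.degrees(np.arctan2(o["tool_rot"][1][0],o["tool_rot"][0][0])))
I=[]
for n in("scene","top"):
    p=cams.camera(n);print(n);c=fronts(p);l=lug(p);t=l[l[:,2]>93];print("lug",len(t),cab(t).mean(0) if len(t) else 0)
    b=(260,130,130,130) if n=="scene" else (305,165,100,100)
    I.append(cv2.resize(p["frame"][b[1]:b[1]+b[3],b[0]:b[0]+b[2]],(400,400),interpolation=2))
cv2.imwrite(sys.argv[1],np.hstack(I))
E
python3 chk.py pics/d.png
```

```text
9.8333 [ 488.6195431  -281.51067381  172.72084608] [ 0.06597332 -0.76420661 -0.21390893] [[ -92.73745695 -204.58654478  172.72084608]] -10.087052425610027
scene
L 15 40 66 [-76.3 -75.1 -68.8]
L 44 58 23 [-65.5 -64.9 -63.5]
R 15 40 63 [-76.3 -75.1 -69. ]
R 44 58 12 [-65.5 -64.9 -64.4]
lug 40 [-60.37596569   1.77186232  98.24405749]
top
L 15 40 16 [-76.8 -76.4 -74.9]
L 44 58 1 [-64. -64. -64.]
R 15 40 18 [-75.9 -75.7 -73.9]
R 44 58 2 [-194.  -193.6 -191.3]
lug 39 [-61.86625002   3.83589935  98.03926541]
```

View pics/d.png

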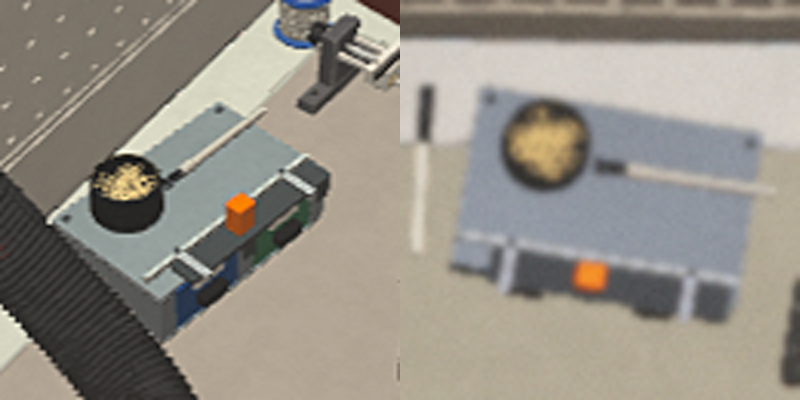

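Both pictures show both drawers flush, and both pulls read -75 to -77 with the fronts at -65. The lug is at cabinet (-61, +3). Next I'll move to the lug's right side.

Emit:
{"fn": "arm_command", "kwargs": {
  "targets": [
    [[0.005, -0.02, 0, 0, 0, 0, 1], [0.01, -0.045, 0, 0, 0, -0.004, 1], [0.016, -0.07, 0, 0, 0, -0.008, 1], [0.022, -0.095, 0, 0, 0, -0.012, 1], [0.027, -0.12, 0, 0, 0, -0.014, 1], [0.0295, -0.135, 0, 0, 0, -0.014, 1], [0.0295, -0.15, 0.01, 0, 0, -0.014, 1], [0.0295, -0.16, 0.02, 0, 0, -0.014, 1], [0.0295, -0.16, 0.03, 0, 0, -0.014, 1], [0.0295, -0.16, 0.035, 0, 0, -0.014, 1], [0.0295, -0.16, 0.035, 0, 0, -0.014, 1]]
  ]
}}

```text
clock: 10.85
eef_pos: [545.3, -120.9, 136.0]
tool_rot: [[0.988, -0.153, -0.003], [-0.153, -0.988, -0.0], [-0.003, 0.0, -1.0]]
ft_force: [-1.0, -0.7, 0.2]
grip_width: 0.6
```

```bash
python3 chk.py pics/e.png
```

```text
10.85 [ 545.25535723 -120.92351155  135.99923945] [-1.03498423 -0.70415255  0.22906689] [[-62.79757906 -36.95762175 135.99923945]] -8.79438945584272
scene
L 15 40 61 [-76.3 -75.3 -69.8]
L 44 58 23 [-65.2 -64.8 -63.6]
R 15 40 61 [-76.9 -75.2 -69.7]
R 44 58 13 [-65.6 -65.4 -64.4]
lug 41 [-60.51827021   2.26268575  98.00395323]
top
L 15 40 8 [-76.5 -76.2 -75.1]
L 44 58 1 [-64.7 -64.7 -64.7]
R 44 58 5 [-193.9 -193.  -186.2]
lug 10 [-58.10831595   8.33886914  99.35611778]
```

View pics/e.png

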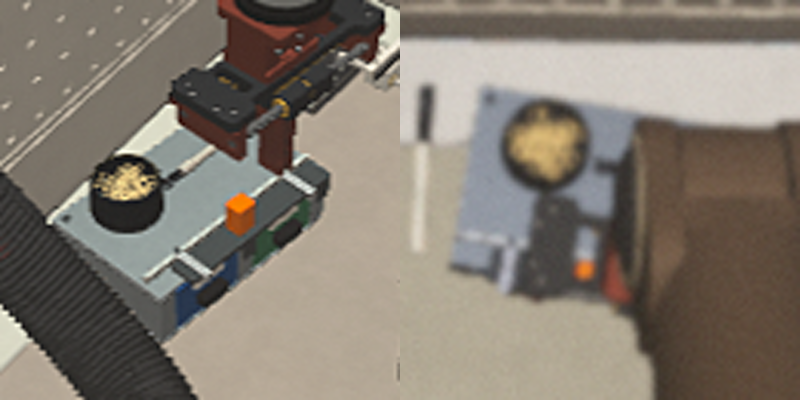

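The pictures show the shut fingers above the bar, between the lug and the right strap. I'll lower them and start pushing.

Emit:
{"fn": "arm_command", "kwargs": {
  "targets": [
    [[0.001, 0.001, 0.012, 0, 0, 0.004, 1], [0.001, 0.001, 0.024, 0, 0, 0.008, 1], [0.001, 0.001, 0.035, 0, 0, 0.008, 1], [0.001, 0.001, 0.035, 0, 0, 0.008, 1], [0.001, -0.006, 0.035, 0, 0, 0.008, 1], [0.001, -0.012, 0.035, 0, 0, 0.008, 1], [0.001, -0.017, 0.035, 0, 0, 0.008, 1], [0.001, -0.022, 0.035, 0, 0, 0.008, 1], [0.001, -0.027, 0.035, 0, 0, 0.008, 1], [0.001, -0.032, 0.035, 0, 0, 0.008, 1], [0.001, -0.035, 0.035, 0, 0, 0.008, 1], [0.001, -0.035, 0.035, 0, 0, 0.008, 1]]
  ]
}}

```text
clock: 11.95
eef_pos: [553.3, -84.9, 103.0]
tool_rot: [[0.987, -0.159, 0.001], [-0.159, -0.987, 0.0], [0.001, -0.0, -1.0]]
ft_force: [-0.2, 0.1, -0.3]
grip_width: 0.6
```

```bash
python3 chk.py pics/f.png
```

```text
11.95 [553.30556529 -84.87235955 102.97548204] [-0.16595528  0.09844157 -0.34810576] [[-6.06791891e+01 -7.93919231e-02  1.02975482e+02]] -9.17106589852677
scene
L 15 40 65 [-76.6 -75.2 -68.6]
L 44 58 20 [-73.2 -72.5 -67.8]
R 15 40 62 [-75.6 -75.1 -69. ]
R 44 58 24 [-73.6 -71.9 -64.8]
lug 41 [-60.57371773  21.09225623  98.0437358 ]
top
L 15 40 6 [-77.  -76.8 -76.3]Traceback (most recent call last):
  File "chk.py", line 6, in <module>
    p=cams.camera(n);print(n);c=fronts(p);l=lug(p);t=l[l[:,2]>93];print("lug",len(t),cab(t).mean(0) if len(t) else 0)
                                            ~~~^^^
  File "fit.py", line 5, in lug
    w=world(p,m); return w[(w[:,2]>72)&(w[:,2]<105)&(abs(w[:,0]-560)<90)&(abs(w[:,1]+90)<100)]
  File "h.py", line 5, in world
    n=cv2.undistortPoints(np.c_[u,v].astype(np.float64)[:,None],p["K"],np.array(p["dist_coeffs"]))[:,0]
      ~~~~~~~~~~~~~~~~~~~^^^^^^^^^^^^^^^^^^^^^^^^^^^^^^^^^^^^^^^^^^^^^^^^^^^^^^^^^^^^^^^^^^^^^^^^^
cv2.error: OpenCV(4.12.0) /io/opencv/modules/calib3d/src/undistort.dispatch.cpp:347: error: (-215:Assertion failed) CV_IS_MAT(_src) && CV_IS_MAT(_dst) && (_src->rows == 1 || _src->cols == 1) && (_dst->rows == 1 || _dst->cols == 1) && _src->cols + _src->rows - 1 == _dst->rows + _dst->cols - 1 && (CV_MAT_TYPE(_src->type) == CV_32FC2 || CV_MAT_TYPE(_src->type) == CV_64FC2) && (CV_MAT_TYPE(_dst->type) == CV_32FC2 || CV_MAT_TYPE(_dst->type) == CV_64FC2) in function 'cvUndistortPointsInternal'
```

The lug is moving and is now at y of about 21. I'll push on to the stop.

Emit:
{"fn": "arm_command", "kwargs": {
  "targets": [
    [[0, -0.002, 0, 0, 0, 0, 1], [0, -0.004, 0, 0, 0, 0, 1], [0, -0.006, 0, 0, 0, 0, 1], [0, -0.008, 0, 0, 0, 0, 1], [0, -0.01, 0, 0, 0, 0, 1], [0, -0.011, 0, 0, 0, 0, 1], [0, -0.012, 0, 0, 0, 0, 1], [0, -0.012, 0, 0, 0, 0, 1]]
  ]
}}

```text
clock: 12.72
eef_pos: [553.9, -78.1, 102.6]
tool_rot: [[0.987, -0.163, -0.002], [-0.163, -0.987, -0.004], [-0.001, 0.005, -1.0]]
ft_force: [-2.4, -11.4, 2.2]
grip_width: 0.5
```

Emit:
{"fn": "arm_command", "kwargs": {
  "targets": [
    [[0, -0.002, 0, 0, 0, 0, 1], [0, -0.004, 0, 0, 0, 0, 1], [0, -0.004, 0, 0, 0, 0, 1]]
  ]
}}

```text
clock: 12.97
eef_pos: [554.0, -77.9, 102.6]
tool_rot: [[0.986, -0.166, -0.003], [-0.166, -0.986, -0.008], [-0.001, 0.009, -1.0]]
ft_force: [-4.0, -21.2, 5.4]
grip_width: 0.8
```

Emit:
{"fn": "arm_command", "kwargs": {
  "targets": [
    [[0, 0.012, 0, 0, 0, 0, 1], [0, 0.022, 0, 0, 0, 0, 1], [0, 0.022, -0.02, 0, 0, 0, 1], [0, 0.022, -0.045, 0, 0, 0, 1], [0, 0.04, -0.07, 0, 0, 0, 1], [0, 0.07, -0.09, 0, 0, 0, 1], [-0.01, 0.1, -0.1, 0, 0, 0, 1], [-0.02, 0.13, -0.1, 0, 0, 0, 1], [-0.03, 0.16, -0.1, 0, 0, 0, 1], [-0.03, 0.19, -0.1, 0, 0, 0, 1], [-0.03, 0.22, -0.1, 0, 0, 0, 1], [-0.03, 0.22, -0.1, 0, 0, 0, 1]]
  ]
}}

```text
clock: 13.97
eef_pos: [488.4, -289.0, 202.6]
tool_rot: [[0.986, -0.167, -0.0], [-0.167, -0.986, -0.003], [0.0, 0.003, -1.0]]
ft_force: [-0.2, -0.7, 0.8]
grip_width: 0.8
```

```bash
python3 chk.py pics/g.png
```

```text
13.9667 [ 488.43408763 -288.95449401  202.61789854] [-0.22205003 -0.74137171  0.84990317] [[ -91.71752495 -211.9624916   202.61789854]] -9.641727737671994
scene
L 15 40 69 [-76.7 -75.7 -70. ]
L 44 58 27 [-74.3 -73.3 -70.5]
R 15 40 62 [-76.2 -75.1 -69.3]
R 44 58 25 [-132.2  -73.3  -70.8]
lug 41 [-60.03724913  26.77494757  98.10065459]
top
L 15 40 16 [-76.9 -76.4 -74.3]
L 44 58 1 [-74.2 -74.2 -74.2]
R 15 40 18 [-76.3 -75.9 -74.4]
R 44 58 2 [-189.5 -189.2 -187.9]
lug 37 [-62.26346484  28.82301408  98.51226201]
```

View pics/g.png

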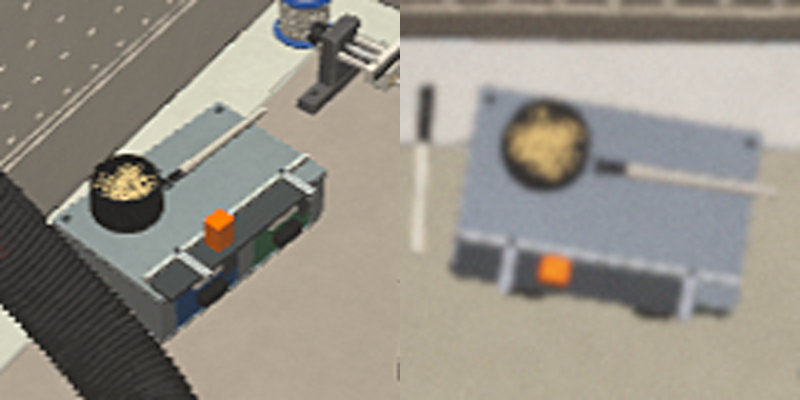

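The lug stopped hard: 21 N with no more motion, at my y of about 28. I'd guessed the cabinet's y origin, so I'll check that offset against the top's side edges before handing in.

```bash
python3 - <<'E'
from st import *
for n in("scene","top"):
    p=cams.camera(n);c=cab(world(p,np.ones((480,640),bool)));s=c[(c[:,2]>57)&(c[:,2]<67)&(abs(c[:,0])<75)&(abs(c[:,1])<125)]
    e=[np.percentile(s[abs(s[:,0]-x)<6,1],[1,99]) for x in(-30,-15,0,10,45,55)]
    print(n,np.round(np.median(e,0),1),"centre",np.round(np.median(e,0).mean(),1))
    hsv=cv2.cvtColor(p["frame"],cv2.COLOR_BGR2HSV)
    l=cab(lug(p)); print("lug y range",np.percentile(l[:,1],[3,97]))
E
```

```text
scene [-105.9   97.6] centre -4.2
lug y range [18.15568621 35.79711523]
top [-102.1   98.9] centre -1.6
lug y range [20.66695969 37.12063264]
```

Corrected for the offset, the lug is at cabinet y of about 30 to 31, which is the end stop. Both drawers are home and the arm is clear.

```bash
python3 -c "
from station import manip
print(manip.job_done())"
```

```text
the job is handed in; nothing more can be done
None
```

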